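Clip the cover onto the thermocouple junction box and hold it down

ROBOT

A 6-joint arm with a two-finger parallel gripper is mounted at the origin on a cart in front of the work surface, level with it; the furniture and walls round the work are solid. World frame = base frame: x ahead of the robot, y to its left, z up, the work surface at z = 0. Lengths are in m, angles in rad, forces in N, time in s.
With the tool pointing down it reaches from about 0.3 to 0.875 m from the base axis. Payload 6.4 kg.
Tool frame: the origin (TCP) lies midway between the tips of the shut fingers; the grasp point (between the pads) lies 19 mm behind it; z points along the fingers, y is the direction in which the jaws open and shut (so a half turn about z gives the same grasp; the last joint's range is limited). The gripper opens to 85 mm and grips with 20 to 120 N. Pads are 22 mm wide; open, the fingers measure 114 mm over their backs; the gripper's body (76 mm by 85 mm) begins 54 mm behind the grasp point. The pads swing forward as they close: fully open they stand 13 mm farther back than shut.
Start: joints at [-1.436, 0.181, 1.607, -0, 1.354, -0.206], TCP at [0.192, -0.542, 0.231] pointing down, gripper open.
Joint ranges: [-2.99, 2.99], [-0.89, 2.07], [0.3, 2.58], [-1.14, 4.28], [0, 2.63], [-3.12, 3.12]. Speed limits (rad/s): [2.57, 2.57, 3.01, 3.14, 3.14, 3.14].

INTERFACE

Orientations are given as a unit quaternion [w, x, y, z].
In Python, from bench import ctrl gives the robot as it stands.
- The arm moves only by the tool apply_moves, never from a script. Its argument "plan" is a list of rows, each an object with "translation": the shift along the tool's x, y, z in m, a list of three; "angular": the turn, a rotation vector about the tool's x, y, z in rad, a list of three; "hand": the finger opening in m, from 0 to 0.0854. In form: [{"translation": [x, y, z], "angular": [rx, ry, rz], "hand": hand}, ...]. A call has 1 to 10 rows; each row shifts and turns the commanded pose from where the row before left it, along the tool's axes as they then stand; what a row does not reach is not made up. A row lasts 1/8 s, in which the tool goes at most 62.5 mm and 10.7 degrees, less where a joint would pass 70% of its speed; a pose out of reach is approached as far as the arm can. A call with a gripper value outside its range is refused whole. The fingers move at their own pace and stop on an object; the grip force is fixed at half the most. Time passes only in rows, so rows that do not move let the fingers close. It gives the time, the measured TCP pose, the force and the opening at its end, in the units of the state.
- ctrl.get_obs(): the state, without advancing time (a new reading comes with each control period).
- ctrl.camera(name): name is "scene" or "top"; returns a dict with "img" (384x512x3 uint8, red, green, blue), "K" (3x3 intrinsics, pixels), "k1" (the pictures are not rectified: a ray, as slopes to the right and down, at radius r is drawn at 1 + k1 r^2 times it, then the intrinsics apply), "eye" and "orientation" of the camera in the world. Camera axes: x right, y up, looking along -z (the intrinsics and any distortion apply to the point x, -y, -z); pixel columns grow to the right and rows downward; lengths in m; the calibration is good to about 2 mm. A picture is of the moment at which its call begins. There is no depth.
- ctrl.hand_in(): hands the job in, once; it reports no verdict.
The state is a dict: "time_s": time; "q": joint angles; "dq": joint speeds; "joint_efforts": joint torques, N m; "eef_pos": TCP position; "eef_rot": TCP orientation; "wrist_force": force on the tool from outside, world axes, zero at the start; "torque": the same for the moment, N m; "opening": opening from 0.0 (shut) to 1.0 (fully open).
Only numpy, scipy, OpenCV 4.12 (cv2) and the standard library are available. Lean on these libraries where they do the work, as an engineer would, in place of code of your own. Each camera call takes 0.05 s, during which the arm holds its last target.

TASK

The screwdriver was left lying across the open junction box: lay it down on the bench, off the box. Then set the loose grey cover on the box and press it down until the spring clips at both ends have snapped over it. Finish while still pressing, hard enough to squeeze the orange rubber seal flat and keep the cover down on the rim, so that a colleague can put in the corner screws; leave everything else on the bench where it is.

Things in the scene. Friction and masses are not known exactly. Their poses are not given: they have to be found in the camera images.
- junction_box: black open-topped box on a steel foot plate, fixed to the bench. Origin: centre of the plate's underside, on the bench top; z up, y along the box's long side. Plate 100 (x) by 176 (y) by 5 mm; box 62 by 116 mm outside, walls 4 mm, rim 42 mm above the bench. Three cable glands stand out 16 mm from its -x side, below the rim; a steel spring clip stands at each y end
- box_rim (a point): centre of the box's open mouth (54 by 108 mm), level with the rim. An orange rubber seal in the rim stands 3 mm above it all round; pressed flat, it lets the underside of the cover's flange rest on the rim. The terminal strips inside stay 19 mm below this point
- cover: loose grey cover, about 120 g, lying on the bench right way up. Origin: centre of its underside; z up, y along its long side. Locating lip 50 by 104 mm, 0 to 16 mm high; flange 64 (x) by 118 (y) mm, 16 to 20 mm high; hood 46 (x) by 84 (y) mm, 20 to 48 mm high, to be gripped across x. Either way round fits
- cover_top (a point): centre of the top of the cover's hood, 48 mm above its origin. The flange's ends meet the clips with the cover's origin about 41 mm above the bench; the push rises to 10 to 17 N over some 6 mm, then drops suddenly. Clipped but not pressed, the seal holds the origin 28 mm above the bench; pressed with about 10 N, fully down on the rim, 26 mm
- clip_left (a joint): spring clip at the box's +y end, 26 mm wide, its flared top 60 mm above the bench and 62 mm from the box's middle. 0 standing upright (at rest, and when snapped over the cover), about 0.1 rad when bent outward by the cover's flange; its nose overhangs the end of the seated cover by about 3.5 mm
- clip_right (a joint): spring clip at the box's -y end: same values
- screwdriver: small screwdriver, 70 g, 165 mm long along its y, lying across the seal, 45 mm above the bench. Origin: underside, in the middle of its length; the red handle, 20 mm wide and 21 mm high, reaches from y = +3 to +82 mm, its middle (and the centre of mass) at y = +42 mm; the thin shank points to -y
- beaker_a: clear plastic beaker, 70 mm wide, 100 mm high, at the right end of the work, in front of a fixed flask and hose; stays where it is. Origin: centre of its underside. A tall fixed vacuum pump stands behind the right half of the work, from x = 0.60 m on and to the right of y = 0.02 m (its upper hose to 0.08 m): keep the arm clear of it
- timer: white timer, 66 x 62 x 14 mm, on the left; stays where it is. Origin: centre of its underside
- marker: blue and white marker pen, 128 mm long, 16 mm thick; stays where it is. Origin: underside, middle of its length
- rubber_stopper: pale rubber stopper, 35 mm across, 28 mm high, standing on the bench behind the work; stays where it is. Origin: centre of its underside
- seal (a joint): how far the rubber seal is squeezed down, m: 0 free, about 0.001 with the cover clipped on but not pressed, 0.003 squeezed flat; stiffness about 3 N per mm
Things that resemble listed ones, but are neither listed nor needed, are in the scene too. Of the things that look like the screwdriver, the smaller one is meant.

How it is judged:
By the outcome, as a careful person would: the job done as asked, in the order asked, and still so for the second after the job is handed in, while the arm keeps its last pose, push and grip.
It also fails if it takes over 66 s, if anything falls off the work surface, if the arm or the gripper's body presses on something with over 40 N, if the wrist force passes 120 N, or if a joint passes its speed limit or range.

## Working session

There is one attempt and no reset: what is moved stays moved. The work goes in short steps, Python scripts to look and compute and a tool call to move; the robot and the scene stay as the last step left them, time stands still between calls to the robot, and variables do not carry over. Pictures are saved under pics/ and viewed, and the job is handed in when it is done.

Besides the shell and the picture viewer there is one more tool, called after ">>>" by a JSON object that holds its "name" and its "arguments". apply_moves: Moves the arm, as the interface text tells. Its arguments: {"type":"object","properties":{"plan":{"type":"array","items":{"type":"object","properties":{"translation":{"type":"array","items":{"type":"number"}},"angular":{"type":"array","items":{"type":"number"}},"hand":{"type":"number"}}}}},"required":["plan"]}

```bash
ls; mkdir -p pics; python3 - <<'E'
from bench import ctrl
import cv2
o=ctrl.get_obs(); print(o)
for n in("scene","top"):
    c=ctrl.camera(n); cv2.imwrite(f"pics/{n}0.png",cv2.resize(c["img"][:,:,::-1],(800,600),interpolation=cv2.INTER_CUBIC)); cv2.imwrite(f"pics/{n}0_raw.png",c["img"][:,:,::-1])
    print(n,c["K"],c["k1"],c["eye"],c["orientation"])
E
```

```text
pics
{'time_s': 0.0, 'q': array([-1.43631785e+00,  1.81569395e-01,  1.60798638e+00, -5.29645975e-05,
        1.35378159e+00, -2.06305545e-01]), 'dq': array([ 0.00177983,  0.00106952,  0.00107633,  0.00036246, -0.0011659 ,
       -0.00026632]), 'joint_efforts': array([-1.16411004e-03, -4.44871795e+01, -3.51337516e+01, -2.98156328e-04,
        9.42096405e-03, -2.47073257e-05]), 'eef_pos': array([ 0.19210344, -0.54138588,  0.23037865]), 'eef_rot': array([-8.72725421e-04,  9.85517024e-01,  1.69574274e-01,  5.48329024e-06]), 'wrist_force': array([-0.07140184, -0.20381436,  0.3230335 ]), 'torque': array([ 6.74348516e-03,  9.20615256e-05, -1.42875438e-02]), 'opening': 1.0010827163979423}
scene [[429.37850531   0.         253.335352  ]
 [  0.         429.37850531 193.69600818]
 [  0.           0.           1.        ]] 0.025017026863275754 [-0.40802637  0.91548437  0.85359253] [-0.36423689 -0.1931497   0.4466142   0.79407835]
top [[400.27530272   0.         260.12704544]
 [  0.         400.27530272 186.1558101 ]
 [  0.           0.           1.        ]] -0.007526639430865181 [0.42818996 0.04981285 1.60734817] [ 0.71133159  0.0267424  -0.01860307 -0.70210123]
```

View pics/top0.png

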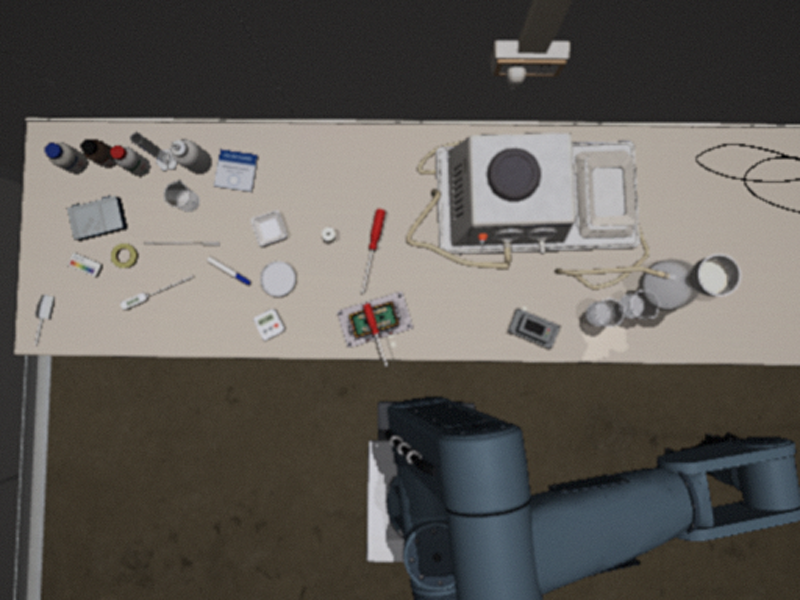

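View pics/scene0.png

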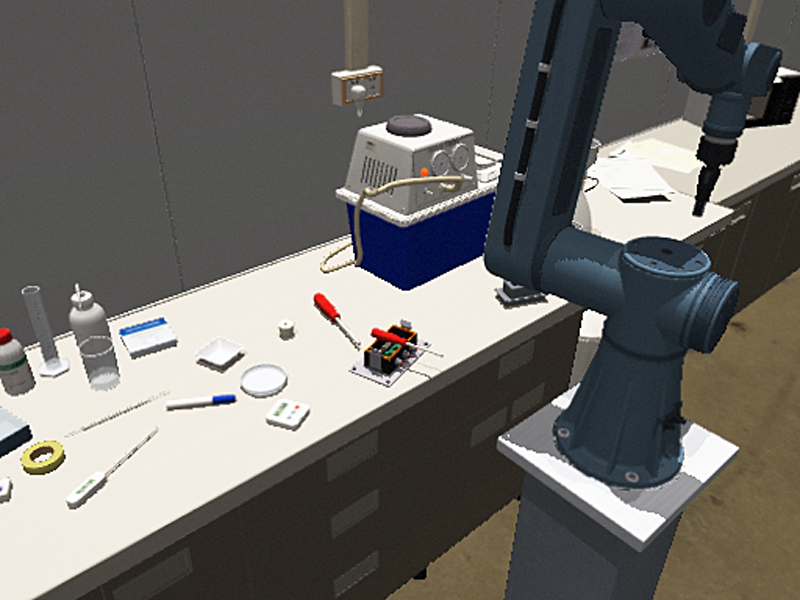

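```bash
cat > h.py <<'E'
import numpy as np,cv2
from scipy.spatial.transform import Rotation as R
from bench import ctrl
def cam(n):
    c=ctrl.camera(n); q=np.array(c["orientation"]); c["R"]=R.from_quat(q[[1,2,3,0]]).as_matrix(); c["eye"]=np.array(c["eye"]); c["bgr"]=c["img"][:,:,::-1].copy(); c["K"]=np.array(c["K"]); return c
def ray(c,uv):
    uv=np.array(uv,float).reshape(-1,1,2)
    s=cv2.undistortPoints(uv,c["K"],np.array([c["k1"],0,0,0,0])).reshape(-1,2)
    d=np.c_[s[:,0],-s[:,1],-np.ones(len(s))]
    return d@c["R"].T
def onz(c,uv,z):
    d=ray(c,uv); return c["eye"]+d*((z-c["eye"][2])/d[:,2])[:,None]
def proj(c,P):
    p=(np.array(P,float).reshape(-1,3)-c["eye"])@c["R"]; p=p*[1,-1,-1]
    return cv2.projectPoints(p,np.zeros(3),np.zeros(3),c["K"],np.array([c["k1"],0,0,0,0]))[0].reshape(-1,2)
def crop(c,x0,y0,w,h,k,fn):
    cv2.imwrite(fn,cv2.resize(c["bgr"][y0:y0+h,x0:x0+w],None,fx=k,fy=k,interpolation=cv2.INTER_NEAREST))
E
python3 - <<'E'
from h import *
t=cam("top"); s=cam("scene")
crop(t,205,120,160,120,5,"pics/t1.png"); crop(s,180,170,180,90,4,"pics/s1.png")
for n,p in dict(box=(375,320),coverR=(533,328),greyL=(97,218),sdup=(372,250)).items(): print(n,onz(t,np.array(p)*.64,0.03))
E
```

```text
box [[0.45478014 0.14696264 0.03      ]]
coverR [[ 0.43992783 -0.25061085  0.03      ]]
greyL [[0.70662546 0.86511624 0.03      ]]
sdup [[0.63227206 0.15754393 0.03      ]]
```

View pics/t1.png

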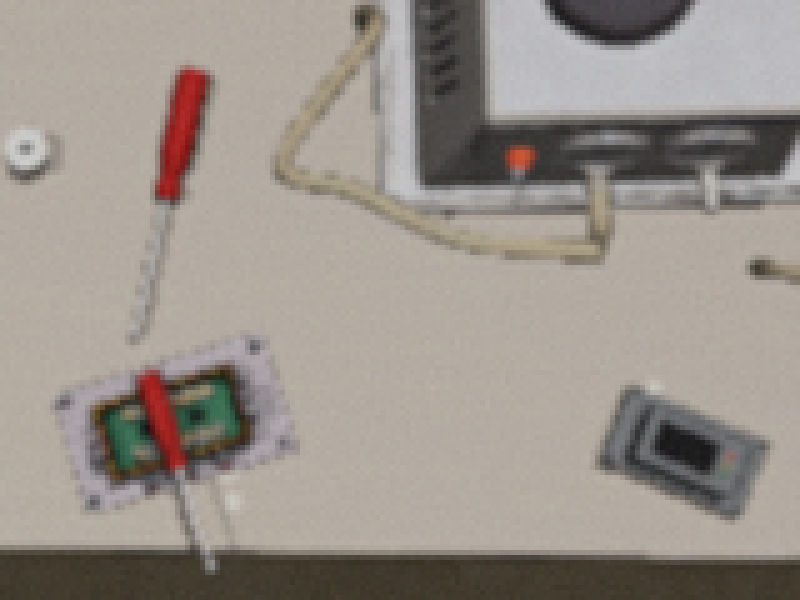

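View pics/s1.png

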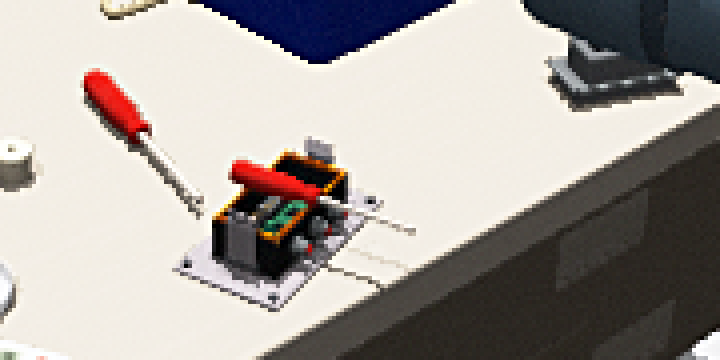

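```bash
cat > meas.py <<'E'
from h import *
def avg(n,k=1):
    c=cam(n); return c
def rect(pts):
    r=cv2.minAreaRect(np.array(pts,np.float32)); return r
if __name__=="__main__":
    t=cam("top"); k=4
    x0,y0,w,h=205,180,160,60
    im=t["bgr"][y0:y0+h,x0:x0+w]; hsv=cv2.cvtColor(im,cv2.COLOR_BGR2HSV)
    for p in [(15,15),(24,20),(50,20),(131,25),(140,36),(125,28),(122,22),(80,40),(17,20),(40,35)]:
        print(p,im[p[1],p[0]],hsv[p[1],p[0]])
    cv2.imwrite("pics/m1.png",cv2.resize(im[:, :75],None,fx=10,fy=10,interpolation=cv2.INTER_CUBIC))
    cv2.imwrite("pics/m2.png",cv2.resize(im[:, 105:],None,fx=10,fy=10,interpolation=cv2.INTER_CUBIC))
E
python3 meas.py
```

```text
(15, 15) [160 169 179] [ 14  27 179]
(24, 20) [32 52 65] [ 18 129  65]
(50, 20) [120 116 120] [150   9 120]
(131, 25) [93 91 90] [110   8  93]
(140, 36) [100 100 100] [  0   0 100]
(125, 28) [102 101  98] [ 98  10 102]
(122, 22) [140 149 157] [ 16  28 157]
(80, 40) [164 174 183] [ 16  26 183]
(17, 20) [163 160 167] [167  11 167]
(40, 35) [138 137 144] [176  12 144]
```

View pics/m1.png

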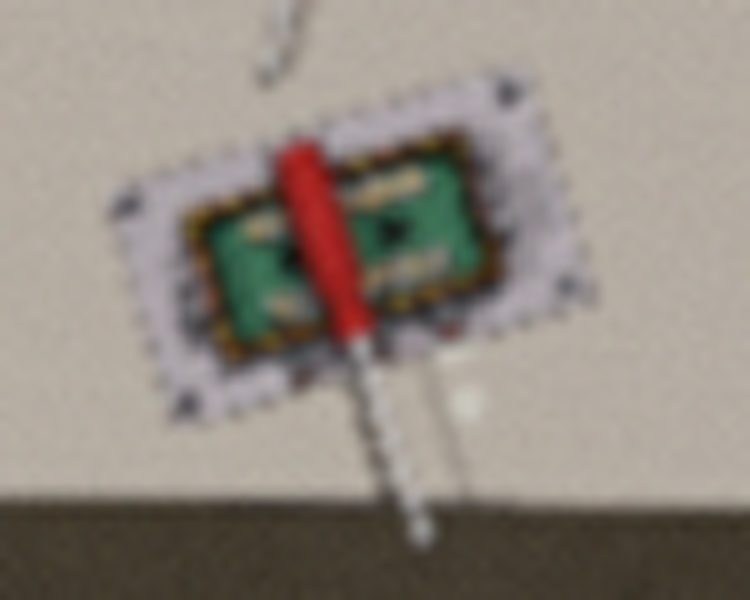

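View pics/m2.png

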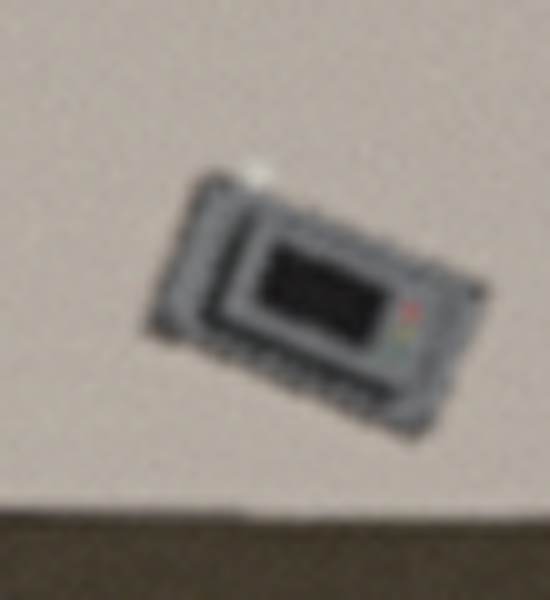

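```bash
cat > m3.py <<'E'
from h import *
def up(c,x0,y0,w,h,k=8):
    im=cv2.resize(c["bgr"][y0:y0+h,x0:x0+w],None,fx=k,fy=k,interpolation=cv2.INTER_CUBIC)
    return im,(lambda p:(np.array(p,float).reshape(-1,2)+.5)/k-.5+[x0,y0])
def big(m):
    cs,_=cv2.findContours(m.astype(np.uint8),cv2.RETR_EXTERNAL,cv2.CHAIN_APPROX_NONE)
    return max(cs,key=cv2.contourArea)
def rep(n,c,f,cnt,z):
    W=onz(c,f(cnt),z)[:,:2]
    r=cv2.minAreaRect(W.astype(np.float32)*1000)
    b=cv2.boxPoints(r); e0=b[1]-b[0]; e1=b[2]-b[1]; L=e0 if np.hypot(*e0)>np.hypot(*e1) else e1
    M=cv2.moments((W*1000).astype(np.float32)) 
    print(n,"c",np.round(r[0],1),"size",np.round(r[1],1),"long dir deg",round(np.degrees(np.arctan2(L[1],L[0]))%180,1),"centroid",round(M['m10']/M['m00'],1),round(M['m01']/M['m00'],1))
if __name__=="__main__":
    t=cam("top")
    im,f=up(t,310,190,60,40); g=cv2.cvtColor(im,cv2.COLOR_BGR2GRAY)
    m=(g<135); m[-8*8:]=0
    c=big(m); rep("cover flange",t,f,c,0.020)
    cc=[]
    m2=(g<65); m2[-8*8:]=0; rep("dark screen",t,f,big(m2),0.048)
    im,f=up(t,210,183,60,45)
    hsv=cv2.cvtColor(im,cv2.COLOR_BGR2HSV).astype(int)
    red=((hsv[...,0]<6)|(hsv[...,0]>174))&(hsv[...,1]>150)
    rep("handle",t,f,big(red),0.055)
    org=(hsv[...,0]>9)&(hsv[...,0]<26)&(hsv[...,1]>110)
    ys,xs=np.nonzero(org); p=np.c_[xs,ys]; 
    hull=cv2.convexHull(p.astype(np.int32)); rep("seal hull",t,f,hull,0.045)
    v=im.copy(); v[org]=(255,0,255); v[red]=(255,255,0)
    # plate: beige->lavender
    b=im.astype(int); pl=((b[...,2]-b[...,0])<10)|(hsv[...,2]<110); pl[330:]=0
    pl=cv2.morphologyEx(pl.astype(np.uint8),cv2.MORPH_OPEN,np.ones((17,17)))
    c=big(pl); rep("plate",t,f,c,0.005)
    cv2.drawContours(v,[c],-1,(0,255,0),1); cv2.imwrite("pics/m3.png",v)
E
python3 m3.py
```

```text
cover flange c [ 438.  -251.2] size [123.9  71.8] long dir deg 67.9 centroid 439.6 -250.8
dark screen c [ 443.  -249.3] size [48.3 25.9] long dir deg 67.9 centroid 443.0 -249.3
handle c [458.6 157.7] size [75.2 24.3] long dir deg 16.2 centroid 459.2 157.6
seal hull c [456.7 150.5] size [ 60.3 114.2] long dir deg 107.4 centroid 456.6 150.7
plate c [455.6 149.7] size [106.3 177.5] long dir deg 108.2 centroid 456.2 148.8
```

View pics/m3.png

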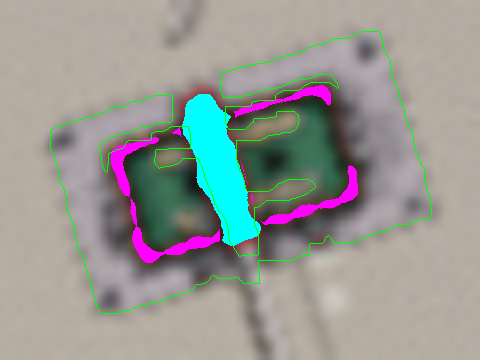

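```bash
cat > prof.py <<'E'
from h import *
from scipy.ndimage import map_coordinates
def prof(c,cx,cy,ang,z,axis,L,half,ch=None,n=0.0005,off=0):
    """mean grey along the direction ang (axis 'u') averaged over |v|<half (around off)"""
    u=np.arange(-L,L+1e-9,n); v=np.arange(-half,half+1e-9,0.002)+off
    a=np.radians(ang); e=np.array([np.cos(a),np.sin(a)]); f=np.array([-e[1],e[0]])
    if axis=='v': e,f=f,e
    P=np.array([[cx,cy]])+u[:,None,None]*e+v[None,:,None]*f
    P=np.c_[P.reshape(-1,2),np.full(P.shape[0]*P.shape[1],z)]
    uv=proj(c,P); im=c["bgr"].astype(float); g=im.mean(2) if ch is None else ch(im)
    return u,map_coordinates(g,[uv[:,1],uv[:,0]],order=1).reshape(len(u),len(v)).mean(1)
def edges(u,p,k=6):
    d=np.gradient(cv2.GaussianBlur(p.reshape(-1,1),(1,9),1.5).ravel(),u)/1000
    i=[j for j in range(1,len(d)-1) if abs(d[j])>=abs(d[j-1]) and abs(d[j])>abs(d[j+1])]
    i=sorted(sorted(i,key=lambda j:-abs(d[j]))[:k])
    return [(round(u[j]*1000,1),round(d[j],1)) for j in i]
E
python3 - <<'E'
from prof import *
t=cam("top")
print("edge x at y=.15,-.05,-.25",onz(t,[[240,229.5],[290,230],[350,231.5]],0))
cx,cy,a=.440,-.2505,67.9
for z in(.02,.048):
    print(z,"long",edges(*prof(t,cx,cy,a,z,'u',.08,.015)))
    print(z,"short",edges(*prof(t,cx,cy,a,z,'v',.05,.03)))
cx,cy,a=.4566,.1507,107.5
print("box long ",edges(*prof(t,cx,cy,a,.045,'u',.11,.015),k=8))
for o in(-.04,.04):print("box short",edges(*prof(t,cx,cy,a,.045,'v',.07,.01,off=o),k=8))
cx,cy,a=.459,.1577,16.2
for o in(-.02,0,.02):
  P=prof(t,cx+o*np.cos(np.radians(a)),cy+o*np.sin(np.radians(a)),a,.055,'v',.03,.005,ch=lambda im:im[...,2]-im[...,1])
  print("handle",edges(*P,k=3))
P=prof(t,cx,cy,a,.055,'u',.06,.003,ch=lambda im:im[...,2]-im[...,1]); print(edges(*P,k=3))
E
```

```text
edge x at y=.15,-.05,-.25 [[ 0.35661067  0.14717349  0.        ]
 [ 0.35739686 -0.0526234   0.        ]
 [ 0.35471279 -0.29173451  0.        ]]
0.02 long [(np.float64(-63.5), np.float64(-6.1)), (np.float64(-27.5), np.float64(-7.2)), (np.float64(22.0), np.float64(8.2)), (np.float64(32.0), np.float64(-8.4)), (np.float64(40.0), np.float64(8.3)), (np.float64(59.5), np.float64(9.0))]
0.02 short [(np.float64(-34.0), np.float64(-7.0)), (np.float64(-17.5), np.float64(-7.9)), (np.float64(8.5), np.float64(7.4)), (np.float64(17.5), np.float64(-7.9)), (np.float64(25.0), np.float64(5.1)), (np.float64(34.5), np.float64(10.2))]
0.048 long [(np.float64(-57.5), np.float64(-6.2)), (np.float64(-22.5), np.float64(-7.6)), (np.float64(27.0), np.float64(8.6)), (np.float64(36.5), np.float64(-8.5)), (np.float64(44.5), np.float64(8.2)), (np.float64(63.0), np.float64(9.3))]
0.048 short [(np.float64(-31.0), np.float64(-7.2)), (np.float64(-15.0), np.float64(-7.8)), (np.float64(10.5), np.float64(7.6)), (np.float64(19.5), np.float64(-8.1)), (np.float64(27.0), np.float64(5.2)), (np.float64(36.0), np.float64(10.4))]
[... 735 characters left out ...]
.0), np.float64(-12.6)), (np.float64(-20.5), np.float64(5.8)), (np.float64(-12.5), np.float64(-2.3)), (np.float64(19.5), np.float64(-3.6)), (np.float64(34.5), np.float64(10.6)), (np.float64(52.0), np.float64(4.8))]
handle [(np.float64(-9.5), np.float64(13.5)), (np.float64(6.0), np.float64(-13.1)), (np.float64(27.5), np.float64(-5.6))]
handle [(np.float64(-21.0), np.float64(-3.1)), (np.float64(-10.5), np.float64(19.3)), (np.float64(9.5), np.float64(-14.4))]
handle [(np.float64(-8.5), np.float64(13.7)), (np.float64(10.0), np.float64(-13.3)), (np.float64(28.0), np.float64(-1.4))]
[(np.float64(-40.0), np.float64(12.6)), (np.float64(-22.0), np.float64(2.5)), (np.float64(38.5), np.float64(-13.3))]
```

```bash
cat > go.py <<'E'
import sys
from h import *
def go(x,y,z,th):
    o=ctrl.get_obs(); q=o["eef_rot"]; Rm=R.from_quat(np.array(q)[[1,2,3,0]])
    d=np.array([x,y,z])-o["eef_pos"]
    a=np.radians(th); T=R.from_matrix(np.array([[np.cos(a),np.sin(a),0],[np.sin(a),-np.cos(a),0],[0,0,-1]]))
    rv=(Rm.inv()*T).as_rotvec()
    print("t",round(o["time_s"],2),"pos",np.round(o["eef_pos"],4),"F",np.round(o["wrist_force"],1),"M",np.round(o["torque"],2),"open",round(o["opening"]*85.4,1))
    print("tool shift mm",np.round(Rm.inv().apply(d)*1000,1),"rot mrad",np.round(rv*1000,1),"q6",round(float(o["q"][5]),2))
if __name__=="__main__": go(*map(float,sys.argv[1:5]))
E
python3 go.py .4583 .1575 .15 16.2
```

```text
t 0.35 pos [ 0.1922 -0.5418  0.2311] F [-0.8  0.6  0.4] M [-0.01 -0.02 -0.08] open 85.5
tool shift mm [ 484.6 -570.1   81.3] rot mrad [-0.4 -0.  58.1] q6 -0.21
```

>>> {"name": "apply_moves", "arguments": {"plan": [{"translation": [0.024,-0.0285,0.003],"angular": [0,0,0],"hand": 0.045},{"translation": [0.024,-0.0285,0.003],"angular": [0,0,0],"hand": 0.045},{"translation": [0.024,-0.0285,0.003],"angular": [0,0,0],"hand": 0.045},{"translation": [0.024,-0.0285,0.003],"angular": [0,0,0],"hand": 0.045},{"translation": [0.024,-0.0285,0.003],"angular": [0,0,0],"hand": 0.045},{"translation": [0.024,-0.0285,0.003],"angular": [0,0,0],"hand": 0.045},{"translation": [0.024,-0.0285,0.003],"angular": [0,0,0],"hand": 0.045},{"translation": [0.024,-0.0285,0.003],"angular": [0,0,0],"hand": 0.045},{"translation": [0.024,-0.0285,0.003],"angular": [0,0,0],"hand": 0.045},{"translation": [0.024,-0.0285,0.003],"angular": [0,0,0],"hand": 0.045}]}}

```text
time_s: 1.6
eef_pos: [0.3235, -0.1921, 0.2014]
eef_rot: [0.0, 0.986, 0.169, 0.0]
wrist_force: [0.8, 0.1, 0.1]
opening: 0.521
```

```bash
python3 go.py .4583 .1575 .15 16.2
```

```text
t 1.6 pos [ 0.3235 -0.1921  0.2014] F [0.8 0.1 0.1] M [0.   0.02 0.05] open 44.5
tool shift mm [ 243.8 -284.5   51.3] rot mrad [ 0.7 -0.4 57.7] q6 0.38
```

>>> {"name": "apply_moves", "arguments": {"plan": [{"translation": [0.0244,-0.0285,0.005],"angular": [0,0,0],"hand": 0.045},{"translation": [0.0244,-0.0285,0.005],"angular": [0,0,0],"hand": 0.045},{"translation": [0.0244,-0.0285,0.005],"angular": [0,0,0],"hand": 0.045},{"translation": [0.0244,-0.0285,0.005],"angular": [0,0,0],"hand": 0.045},{"translation": [0.0244,-0.0285,0.005],"angular": [0,0,0],"hand": 0.045},{"translation": [0.0244,-0.0285,0.005],"angular": [0,0,0],"hand": 0.045},{"translation": [0.0244,-0.0285,0.005],"angular": [0,0,0],"hand": 0.045},{"translation": [0.0244,-0.0285,0.005],"angular": [0,0,0],"hand": 0.045},{"translation": [0.0244,-0.0285,0.005],"angular": [0,0,0],"hand": 0.045},{"translation": [0.0244,-0.0285,0.005],"angular": [0,0,0.058],"hand": 0.045}]}}

```text
time_s: 2.85
eef_pos: [0.4583, 0.1584, 0.1513]
eef_rot: [0.0, 0.99, 0.14, 0.0]
wrist_force: [0.2, -0.4, 0.6]
opening: 0.525
```

```bash
python3 - <<'E'
from h import *
from go import go
t=cam("top"); s=cam("scene")
crop(t,205,165,160,75,5,"pics/t2.png"); crop(s,190,150,190,120,4,"pics/s2.png")
go(.4583,.1575,.037,16.2)
E
```

```text
t 2.95 pos [0.4583 0.1596 0.151 ] F [ 0.3 -0.4  0.5] M [0.01 0.03 0.04] open 45.1
tool shift mm [ -0.7   2.1 114. ] rot mrad [-0.8 -0.3  1.8] q6 1.38
```

View pics/t2.png

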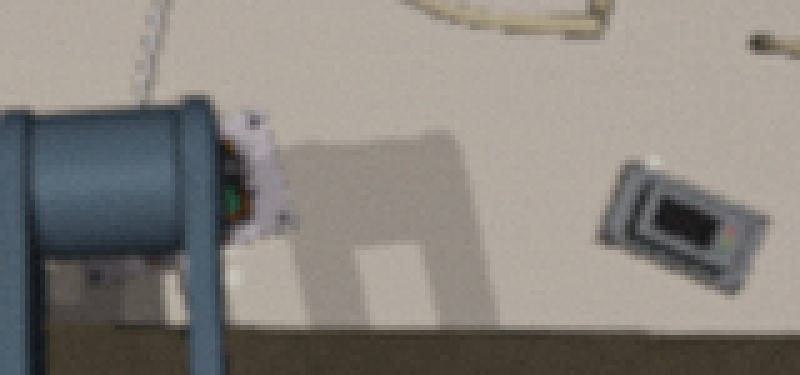

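View pics/s2.png

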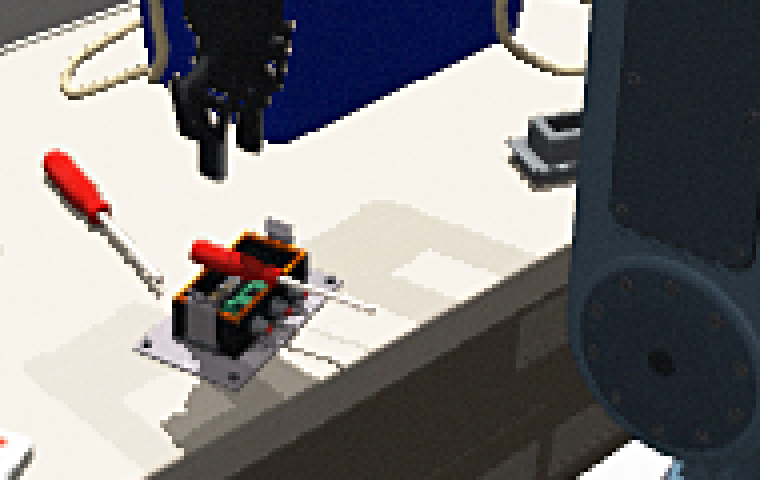

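```bash
python3 - <<'E'
from h import *
from m3 import up,big,rep
s=cam("scene")
im,f=up(s,225,200,50,40,8)
hsv=cv2.cvtColor(im,cv2.COLOR_BGR2HSV).astype(int)
red=((hsv[...,0]<8)|(hsv[...,0]>172))&(hsv[...,1]>140)
rep("handle scene",s,f,big(red),.0555)
p=proj(s,[[.4583,.1575,.0555],[.4583,.1596,.151]]); print(p,(p-[190,150])*4)
M=cv2.moments(big(red)); print(f([M['m10']/M['m00'],M['m01']/M['m00']]))
org=(hsv[...,0]>9)&(hsv[...,0]<24)&(hsv[...,1]>130)
ys,xs=np.nonzero(org); rep("seal",s,f,cv2.convexHull(np.c_[xs,ys].astype(np.int32)),.045)
E
```

```text
handle scene c [461.8 146. ] size [89.6 62.6] long dir deg 25.1 centroid 460.5 154.2
[[247.98803125 215.86727852]
 [247.84743949 191.06686612]] [[231.95212499 263.46911409]
 [231.38975798 164.2674645 ]]
[[248.44973022 215.29328897]]
seal c [441.3 165.9] size [ 79.6 158.6] long dir deg 109.0 centroid 443.0 166.1
```

>>> {"name": "apply_moves", "arguments": {"plan": [{"translation": [-0.001,0.002,0.02],"angular": [0,0,0],"hand": 0.045},{"translation": [0,0,0.025],"angular": [0,0,0],"hand": 0.045},{"translation": [0,0,0.025],"angular": [0,0,0],"hand": 0.045},{"translation": [0,0,0.02],"angular": [0,0,0],"hand": 0.045},{"translation": [0,0,0.014],"angular": [0,0,0],"hand": 0.045},{"translation": [0,0,0.01],"angular": [0,0,0],"hand": 0.045},{"translation": [0,0,0],"angular": [0,0,0],"hand": 0.045}]}}

```text
time_s: 3.88
eef_pos: [0.4571, 0.1546, 0.0369]
eef_rot: [-0.0, 0.99, 0.141, -0.0]
wrist_force: [-0.4, -0.7, -0.1]
opening: 0.525
```

```bash
python3 - <<'E'
from h import *
from go import go
s=cam("scene"); crop(s,220,185,70,60,10,"pics/s3.png")
go(.4583,.1575,.037,16.2)
E
```

```text
t 3.92 pos [0.4576 0.1547 0.0375] F [ 0.5 -0.3 -0.5] M [ 0.02 -0.08 -0.02] open 45.3
tool shift mm [ 1.4 -2.5  0.5] rot mrad [ 0. -0. -0.] q6 1.37
```

View pics/s3.png

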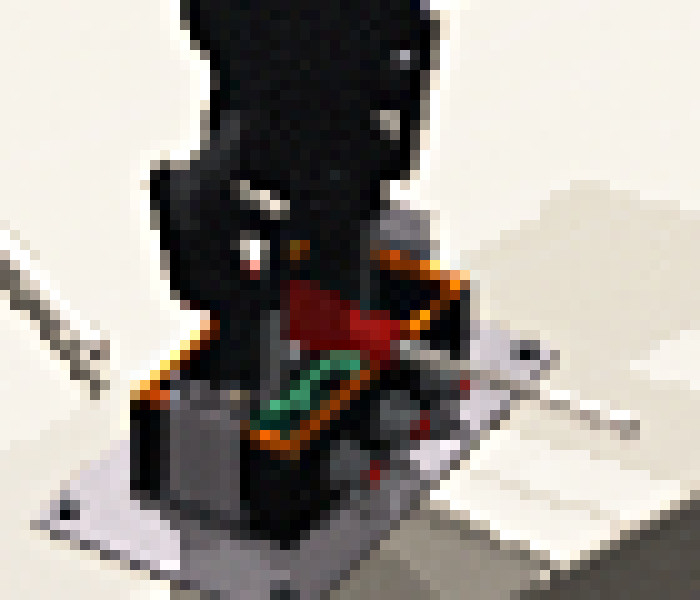

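>>> {"name": "apply_moves", "arguments": {"plan": [{"translation": [0.001,-0.0025,0.001],"angular": [0,0,0],"hand": 0.045},{"translation": [0,0,0],"angular": [0,0,0],"hand": 0.01},{"translation": [0,0,0],"angular": [0,0,0],"hand": 0.01},{"translation": [0,0,0],"angular": [0,0,0],"hand": 0.01},{"translation": [0,0,0],"angular": [0,0,0],"hand": 0.01},{"translation": [0,0,0],"angular": [0,0,0],"hand": 0.01},{"translation": [0,0,-0.005],"angular": [0,0,0],"hand": 0.01},{"translation": [0,0,-0.015],"angular": [0,0,0],"hand": 0.01},{"translation": [0,0,-0.02],"angular": [0,0,0],"hand": 0.01},{"translation": [0,0,-0.02],"angular": [0,0,0],"hand": 0.01}]}}

```text
time_s: 5.18
eef_pos: [0.4577, 0.1575, 0.0977]
eef_rot: [0.0, 0.99, 0.141, 0.0]
wrist_force: [0.3, 0.1, -0.6]
opening: 0.228
```

```bash
python3 - <<'E'
from h import *
from go import go
s=cam("scene"); crop(s,210,160,90,75,8,"pics/s4.png")
go(.47,-.04,.13,61)
E
```

```text
t 5.22 pos [0.4596 0.1577 0.1003] F [1.6 0.4 0.2] M [ 0.05 -0.05 -0.04] open 19.8
tool shift mm [-45.1 192.8 -29.7] rot mrad [   2.6   -3.7 -781.7] q6 1.37
```

View pics/s4.png

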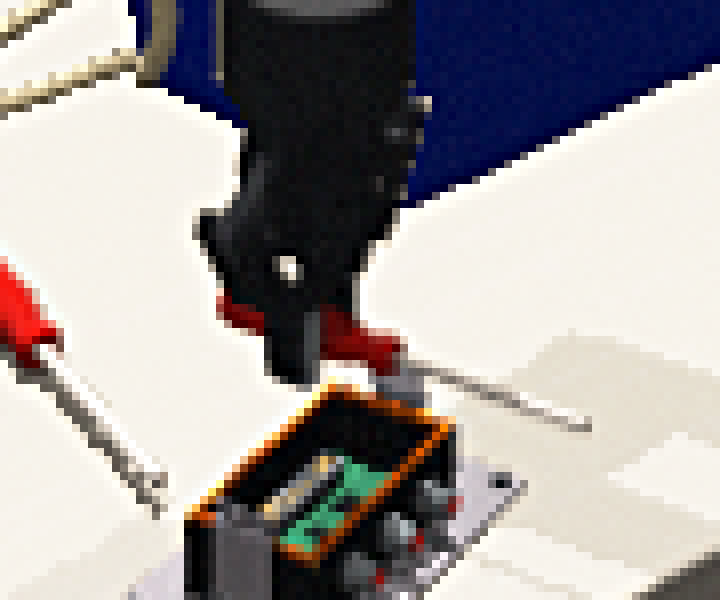

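>>> {"name": "apply_moves", "arguments": {"plan": [{"translation": [0,0,0.02],"angular": [0,0,0],"hand": 0.01},{"translation": [0,0,0.02],"angular": [0,0,0],"hand": 0.01},{"translation": [0,0,0.015],"angular": [0,0,0],"hand": 0.01},{"translation": [0,0,0.005],"angular": [0,0,0],"hand": 0.01},{"translation": [0,0,0],"angular": [0,0,0],"hand": 0.01}]}}

```text
time_s: 5.85
eef_pos: [0.4577, 0.1575, 0.0365]
eef_rot: [0.0, 0.99, 0.141, -0.0]
wrist_force: [-1.1, 0.8, 2.6]
opening: 0.235
```

```bash
python3 go.py .4583 .1575 .0465 16.2
```

```text
t 5.85 pos [0.4577 0.1575 0.0365] F [-1.1  0.8  2.6] M [-0.05  0.15 -0.04] open 20.1
tool shift mm [  0.5   0.2 -10. ] rot mrad [-0.   0.4  0.1] q6 1.37
```

>>> {"name": "apply_moves", "arguments": {"plan": [{"translation": [0,0,0],"angular": [0,0,0],"hand": 0.03},{"translation": [0,0,0],"angular": [0,0,0],"hand": 0.03},{"translation": [0,0,-0.01],"angular": [0,0,0],"hand": 0.03},{"translation": [0,0,0],"angular": [0,0,0],"hand": 0.03},{"translation": [0,0,0],"angular": [0,0,0],"hand": 0.01},{"translation": [0,0,0],"angular": [0,0,0],"hand": 0.01},{"translation": [0,0,0],"angular": [0,0,0],"hand": 0.01},{"translation": [0,0,0],"angular": [0,0,0],"hand": 0.01}]}}

```text
time_s: 6.85
eef_pos: [0.4581, 0.1576, 0.0465]
eef_rot: [-0.0, 0.99, 0.141, 0.0]
wrist_force: [1.2, 0.7, 2.7]
opening: 0.223
```

```bash
python3 go.py .4583 .1575 .0465 16.2
```

```text
t 6.85 pos [0.4581 0.1576 0.0465] F [1.2 0.7 2.7] M [ 0.08 -0.2   0.  ] open 19.0
tool shift mm [ 0.1  0.1 -0. ] rot mrad [ 0.1 -0.8  0. ] q6 1.37
```

>>> {"name": "apply_moves", "arguments": {"plan": [{"translation": [0,0,-0.015],"angular": [0,0,0],"hand": 0.01},{"translation": [0,0,-0.025],"angular": [0,0,0],"hand": 0.01},{"translation": [0,0,-0.03],"angular": [0,0,0],"hand": 0.01},{"translation": [-0.003,0.015,-0.01],"angular": [0,0,0],"hand": 0.01},{"translation": [-0.007,0.03,0],"angular": [0,0,0],"hand": 0.01},{"translation": [-0.009,0.038,0],"angular": [0,0,0],"hand": 0.01},{"translation": [-0.009,0.038,0],"angular": [0,0,0],"hand": 0.01},{"translation": [-0.009,0.038,0],"angular": [0,0,0],"hand": 0.01},{"translation": [-0.006,0.024,0],"angular": [0,0,0],"hand": 0.01},{"translation": [-0.002,0.01,0],"angular": [0,0,-0.1],"hand": 0.01}]}}

```text
time_s: 8.1
eef_pos: [0.4674, -0.0425, 0.1257]
eef_rot: [-0.0, 0.982, 0.19, -0.001]
wrist_force: [-0.2, 0.3, -1.0]
opening: 0.224
```

```bash
python3 go.py .47 -.04 .003 61
```

```text
t 8.1 pos [ 0.4674 -0.0425  0.1257] F [-0.2  0.3 -1. ] M [ 0.04  0.06 -0.01] open 19.1
tool shift mm [  3.5  -1.3 122.7] rot mrad [  -1.     1.1 -681.9] q6 0.84
```

>>> {"name": "apply_moves", "arguments": {"plan": [{"translation": [0.002,0,0.01],"angular": [0,0,-0.13],"hand": 0.01},{"translation": [0,0,0.015],"angular": [0,0,-0.14],"hand": 0.01},{"translation": [0,0,0.015],"angular": [0,0,-0.14],"hand": 0.01},{"translation": [0,0,0.015],"angular": [0,0,-0.14],"hand": 0.01},{"translation": [0,0,0.015],"angular": [0,0,-0.13],"hand": 0.01},{"translation": [0,0,0.02],"angular": [0,0,0],"hand": 0.01},{"translation": [0,0,0.015],"angular": [0,0,0],"hand": 0.01},{"translation": [0,0,0.005],"angular": [0,0,0],"hand": 0.01},{"translation": [0,0,0],"angular": [0,0,0],"hand": 0.01}]}}

```text
time_s: 9.22
eef_pos: [0.47, -0.0397, 0.0161]
eef_rot: [-0.0, 0.862, 0.507, -0.0]
wrist_force: [1.0, 0.3, -0.6]
opening: 0.222
```

```bash
python3 - <<'E'
from h import *
from go import go
s=cam("scene"); crop(s,240,160,100,75,8,"pics/s5.png")
go(.47,-.04,.002,61)
E
```

```text
t 9.28 pos [ 0.4704 -0.0398  0.0165] F [ 0.1  0.4 -1.4] M [-0.03 -0.04 -0.06] open 19.2
tool shift mm [-0.4 -0.3 14.5] rot mrad [ 0.2 -0.  -2. ] q6 0.17
```

View pics/s5.png

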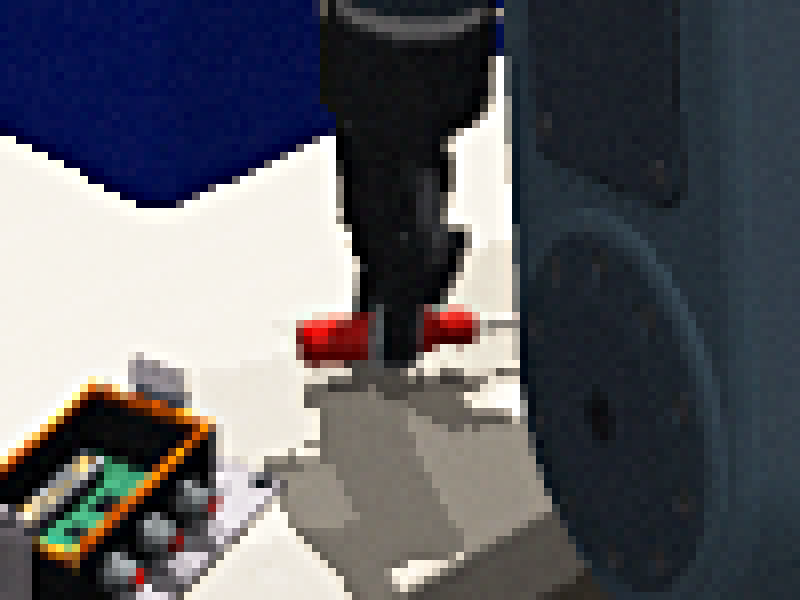

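>>> {"name": "apply_moves", "arguments": {"plan": [{"translation": [0,0,0.006],"angular": [0,0,0],"hand": 0.01},{"translation": [0,0,0.004],"angular": [0,0,0],"hand": 0.01},{"translation": [0,0,0.002],"angular": [0,0,0],"hand": 0.01},{"translation": [0,0,0],"angular": [0,0,0],"hand": 0.01}]}}

```text
time_s: 9.78
eef_pos: [0.4701, -0.0395, 0.0041]
eef_rot: [-0.0, 0.862, 0.507, -0.0]
wrist_force: [0.6, -0.4, -0.5]
opening: 0.222
```

```bash
python3 go.py .47 -.04 .002 61
```

```text
t 9.78 pos [ 0.4701 -0.0395  0.0041] F [ 0.6 -0.4 -0.5] M [ 0.06 -0.08  0.02] open 19.0
tool shift mm [-0.5  0.2  2.1] rot mrad [-0.3  0.1 -1.7] q6 0.17
```

>>> {"name": "apply_moves", "arguments": {"plan": [{"translation": [0,0,0.001],"angular": [0,0,0],"hand": 0.01},{"translation": [0,0,0.001],"angular": [0,0,0],"hand": 0.01},{"translation": [0,0,0],"angular": [0,0,0],"hand": 0.01}]}}

```text
time_s: 10.15
eef_pos: [0.4703, -0.0397, 0.0023]
eef_rot: [0.0, 0.862, 0.507, 0.0]
wrist_force: [0.6, -0.1, -1.0]
opening: 0.224
```

```bash
python3 go.py .47 -.04 .002 61
```

```text
t 10.15 pos [ 0.4703 -0.0397  0.0023] F [ 0.6 -0.1 -1. ] M [ 0.    0.09 -0.01] open 19.1
tool shift mm [-0.4 -0.1  0.3] rot mrad [ 0.1 -0.  -1.9] q6 0.17
```

>>> {"name": "apply_moves", "arguments": {"plan": [{"translation": [0,0,0.001],"angular": [0,0,0],"hand": 0.01},{"translation": [0,0,0],"angular": [0,0,0],"hand": 0.024},{"translation": [0,0,0],"angular": [0,0,0],"hand": 0.032},{"translation": [0,0,0],"angular": [0,0,0],"hand": 0.04},{"translation": [0,0,0],"angular": [0,0,0],"hand": 0.04},{"translation": [0,0,-0.015],"angular": [0,0,0],"hand": 0.04},{"translation": [0,0,-0.03],"angular": [0,0,0],"hand": 0.05},{"translation": [0,0,-0.035],"angular": [0,0,0],"hand": 0.06},{"translation": [0,0,-0.035],"angular": [0,0,0],"hand": 0.075},{"translation": [0,0.01,-0.01],"angular": [0,0,0],"hand": 0.075}]}}

```text
time_s: 11.4
eef_pos: [0.4806, -0.0449, 0.1295]
eef_rot: [0.002, 0.862, 0.507, 0.002]
wrist_force: [0.0, -0.8, -0.2]
opening: 0.879
```

```bash
python3 - <<'E'
from h import *
from go import go
t=cam("top"); s=cam("scene"); crop(s,190,150,160,100,5,"pics/s6.png");crop(t,205,165,160,75,5,"pics/t6.png")
go(.44,-.25,.12,67.9)
E
```

```text
t 11.5 pos [ 0.4809 -0.0454  0.1281] F [-0.5 -0.3  0.8] M [ 0.07 -0.02 -0.01] open 75.1
tool shift mm [-198.6   63.8    8.2] rot mrad [   4.3   -0.4 -122.6] q6 0.17
```

View pics/s6.png

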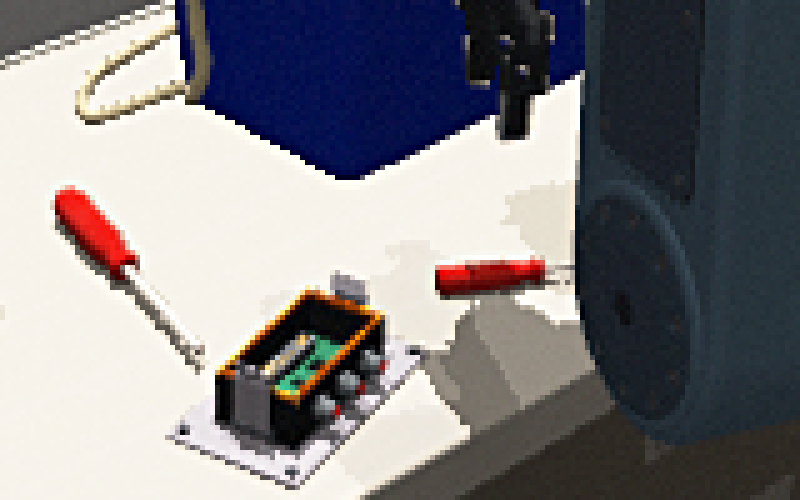

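View pics/t6.png

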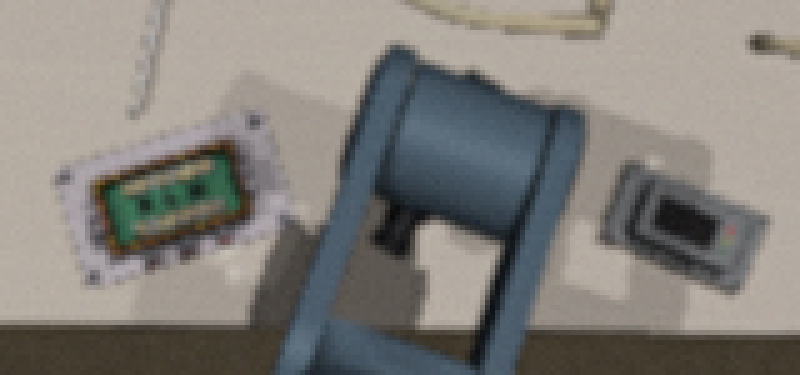

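```bash
python3 - <<'E'
from prof import *
from m3 import up,big,rep
t=cam("top")
im,f=up(t,205,165,65,65,8); g=cv2.cvtColor(im,cv2.COLOR_BGR2GRAY).astype(float)
H=[]
for p in [(62,178),(255,120),(283,226),(92,277)]:
    x,y=np.array(p)*8//5; w=np.clip(125-g[y-12:y+13,x-12:x+13],0,None); yy,xx=np.mgrid[y-12:y+13,x-12:x+13]
    H.append(f([(w*xx).sum()/w.sum(),(w*yy).sum()/w.sum()])[0])
W=onz(t,H,.005)[:,:2]*1000; print(np.round(W,1),"mean",W.mean(0).round(1))
e=(W[0]-W[1]+W[3]-W[2])/2; s=(W[0]-W[3]+W[1]-W[2])/2
print("long",np.hypot(*e),np.degrees(np.arctan2(e[1],e[0])),"short",np.hypot(*s),np.degrees(np.arctan2(s[1],s[0])))
hsv=cv2.cvtColor(im,cv2.COLOR_BGR2HSV).astype(int)
org=(hsv[...,0]>9)&(hsv[...,0]<26)&(hsv[...,1]>110)
org[:,int(48*8):]=0
ys,xs=np.nonzero(org); rep("seal hull",t,f,cv2.convexHull(np.c_[xs,ys].astype(np.int32)),.045)
grn=(hsv[...,0]>60)&(hsv[...,0]<95)&(hsv[...,1]>70); rep("green",t,f,big(grn.astype(np.uint8)),.02)
v=im.copy(); v[org]=(255,0,255); cv2.imwrite("pics/m4.png",v)
E
```

```text
[[472.7 239.9]
 [519.9  88.1]
 [436.4  61. ]
 [393.4 214.3]] mean [455.6 150.8]
long 159.04081687340587 106.47564276329426 short 85.60975609004342 17.91749106204184
seal hull c [456.2 150.6] size [ 60.6 113.6] long dir deg 107.9 centroid 456.3 152.5
green c [457.7 151.3] size [ 47.1 102. ] long dir deg 107.6 centroid 457.5 152.6
```

View pics/m4.png

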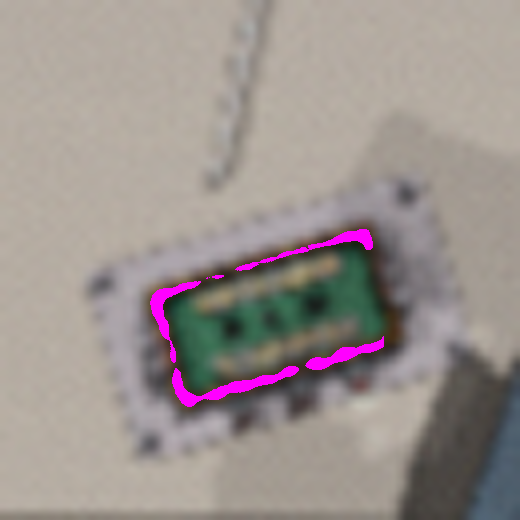

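```bash
python3 go.py .4394 -.252 .12 67.9
```

```text
t 11.55 pos [ 0.4795 -0.0448  0.1265] F [-0.1 -0.4 -0.9] M [0.02 0.03 0.  ] open 74.9
tool shift mm [-200.5   65.8    6.6] rot mrad [ 1.100e+00 -1.000e-01 -1.226e+02] q6 0.17
```

>>> {"name": "apply_moves", "arguments": {"plan": [{"translation": [-0.02,0.006,0],"angular": [0,0,0],"hand": 0.075},{"translation": [-0.03,0.01,0],"angular": [0,0,0],"hand": 0.075},{"translation": [-0.04,0.013,0],"angular": [0,0,0],"hand": 0.075},{"translation": [-0.04,0.013,0],"angular": [0,0,0],"hand": 0.075},{"translation": [-0.04,0.013,0],"angular": [0,0,0],"hand": 0.075},{"translation": [-0.02,0.006,0.003],"angular": [0,0,0],"hand": 0.075},{"translation": [-0.01,0.002,0.004],"angular": [0,0,-0.122],"hand": 0.075},{"translation": [0,0,0],"angular": [0,0,0],"hand": 0.075}]}}

```text
time_s: 12.55
eef_pos: [0.4354, -0.2495, 0.1173]
eef_rot: [-0.002, 0.83, 0.557, -0.0]
wrist_force: [0.1, -0.3, -0.1]
opening: 0.877
```

```bash
python3 - <<'E'
from h import *
from go import go
t=cam("top"); s=cam("scene"); crop(s,280,110,110,110,6,"pics/s7.png");crop(t,285,165,100,75,7,"pics/t7.png")
go(.4394,-.252,.022,67.9)
E
```

```text
t 12.65 pos [ 0.4361 -0.249   0.1181] F [-0.3  0.8 -0.4] M [ 0.06 -0.01  0.01] open 74.9
tool shift mm [-1.6  4.4 96.1] rot mrad [-2.2 -1.1 -2.8] q6 -0.37
```

View pics/s7.png

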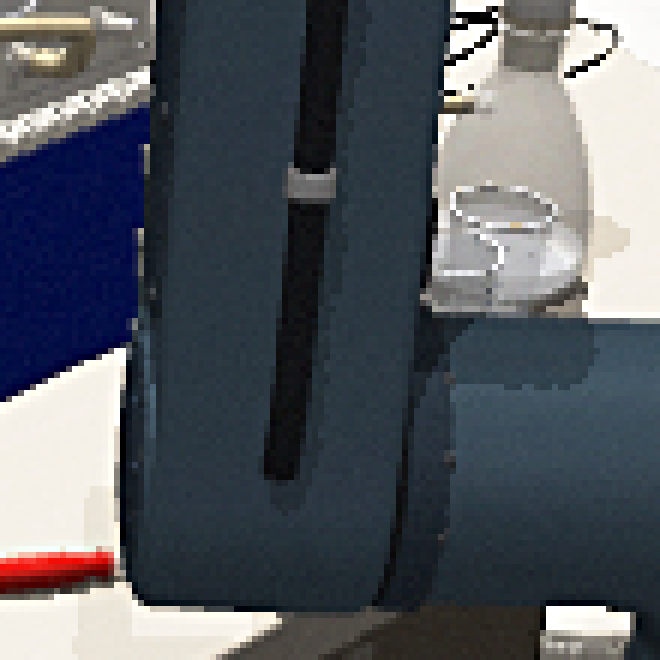

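View pics/t7.png

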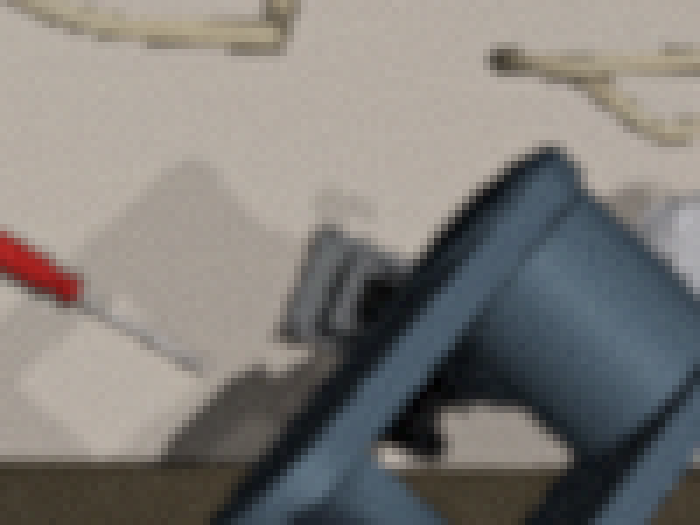

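>>> {"name": "apply_moves", "arguments": {"plan": [{"translation": [-0.0015,0.004,0.015],"angular": [0,0,0],"hand": 0.075},{"translation": [0,0,0.02],"angular": [0,0,0],"hand": 0.075},{"translation": [0,0,0.02],"angular": [0,0,0],"hand": 0.075},{"translation": [0,0,0.015],"angular": [0,0,0],"hand": 0.075},{"translation": [0,0,0.01],"angular": [0,0,0],"hand": 0.075},{"translation": [0,0,0],"angular": [0,0,0],"hand": 0.075}]}}

```text
time_s: 13.4
eef_pos: [0.4395, -0.2523, 0.0385]
eef_rot: [-0.001, 0.83, 0.558, -0.0]
wrist_force: [0.3, -0.1, -0.1]
opening: 0.876
```

```bash
python3 go.py .4394 -.252 .022 67.9
```

```text
t 13.4 pos [ 0.4395 -0.2523  0.0385] F [ 0.3 -0.1 -0.1] M [-0.01  0.02 -0.02] open 74.8
tool shift mm [ 0.2 -0.2 16.5] rot mrad [-1.4 -0.6 -0.3] q6 -0.37
```

>>> {"name": "apply_moves", "arguments": {"plan": [{"translation": [0,0,0.01],"angular": [0,0,0],"hand": 0.075},{"translation": [0,0,0.006],"angular": [0,0,0],"hand": 0.075},{"translation": [0,0,0],"angular": [0,0,0],"hand": 0.065},{"translation": [0,0,0],"angular": [0,0,0],"hand": 0.055},{"translation": [0,0,0],"angular": [0,0,0],"hand": 0.05},{"translation": [0,0,0],"angular": [0,0,0],"hand": 0.046},{"translation": [0,0,0],"angular": [0,0,0],"hand": 0.035},{"translation": [0,0,0],"angular": [0,0,0],"hand": 0.035},{"translation": [0,0,0],"angular": [0,0,0],"hand": 0.035}]}}

```text
time_s: 14.52
eef_pos: [0.4403, -0.2531, 0.0239]
eef_rot: [0.001, 0.83, 0.558, 0.0]
wrist_force: [0.3, 1.1, 5.9]
opening: 0.526
```

```bash
python3 go.py .4394 -.252 .12 67.9
```

```text
t 14.53 pos [ 0.4403 -0.2531  0.0239] F [0.3 1.1 5.9] M [ 0.16  0.08 -0.02] open 44.9
tool shift mm [  0.7  -1.2 -96.1] rot mrad [ 1.1  0.4 -0.3] q6 -0.37
```

>>> {"name": "apply_moves", "arguments": {"plan": [{"translation": [0,0,-0.01],"angular": [0,0,0],"hand": 0.035},{"translation": [0,0,-0.025],"angular": [0,0,0],"hand": 0.035},{"translation": [0,0,-0.035],"angular": [0,0,0],"hand": 0.035},{"translation": [0,0,-0.035],"angular": [0,0,0],"hand": 0.035},{"translation": [0.015,-0.005,-0.02],"angular": [0,0,0],"hand": 0.035},{"translation": [0.03,-0.011,0],"angular": [0,0,0],"hand": 0.035},{"translation": [0.035,-0.013,0],"angular": [0,0,0],"hand": 0.035},{"translation": [0.04,-0.014,0],"angular": [0,0,0],"hand": 0.035},{"translation": [0.04,-0.014,0],"angular": [0,0,0],"hand": 0.035},{"translation": [0.04,-0.014,0],"angular": [0,0,0],"hand": 0.035}]}}

```text
time_s: 15.78
eef_pos: [0.4489, -0.0393, 0.1485]
eef_rot: [-0.0, 0.83, 0.558, -0.0]
wrist_force: [0.7, 0.7, -0.6]
opening: 0.525
```

```bash
python3 go.py .4562 .1507 .15 67.9
```

```text
t 15.78 pos [ 0.4489 -0.0393  0.1485] F [ 0.7  0.7 -0.6] M [-0.04 -0.02  0.01] open 44.8
tool shift mm [178.8 -64.9  -1.5] rot mrad [-0.1 -0.  -0.6] q6 0.03
```

>>> {"name": "apply_moves", "arguments": {"plan": [{"translation": [0.04,-0.014,0],"angular": [0,0,0],"hand": 0.035},{"translation": [0.04,-0.015,0],"angular": [0,0,0],"hand": 0.035},{"translation": [0.04,-0.015,0],"angular": [0,0,0],"hand": 0.035},{"translation": [0.03,-0.011,0],"angular": [0,0,0],"hand": 0.035},{"translation": [0.015,-0.005,0],"angular": [0,0,-0.1],"hand": 0.035},{"translation": [0,0,0],"angular": [0,0,-0.15],"hand": 0.035},{"translation": [0,0,0],"angular": [0,0,-0.15],"hand": 0.035},{"translation": [0,0,0],"angular": [0,0,-0.15],"hand": 0.035},{"translation": [0,0,0],"angular": [0,0,-0.14],"hand": 0.035},{"translation": [0,0,0],"angular": [0,0,0],"hand": 0.035}]}}

```text
time_s: 17.02
eef_pos: [0.4555, 0.1347, 0.1483]
eef_rot: [-0.0, 0.592, 0.806, -0.0]
wrist_force: [0.4, 0.2, -1.1]
opening: 0.523
```

```bash
python3 - <<'E'
from h import *
from go import go
t=cam("top"); s=cam("scene"); crop(s,200,130,100,100,7,"pics/s8.png");crop(t,195,150,100,80,7,"pics/t8.png")
go(.4562,.1507,.15,107.5)
E
```

```text
t 17.12 pos [0.4557 0.1347 0.1483] F [-0.7 -1.  -0.6] M [-0.    0.02  0.02] open 45.1
tool shift mm [15.1  5.2 -1.7] rot mrad [-0.2 -0.1 -4.3] q6 -0.26
```

View pics/s8.png

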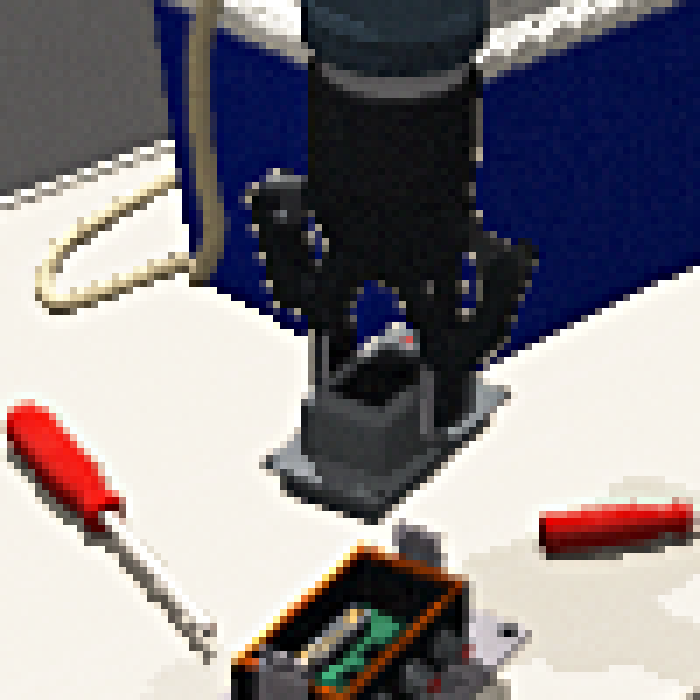

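View pics/t8.png

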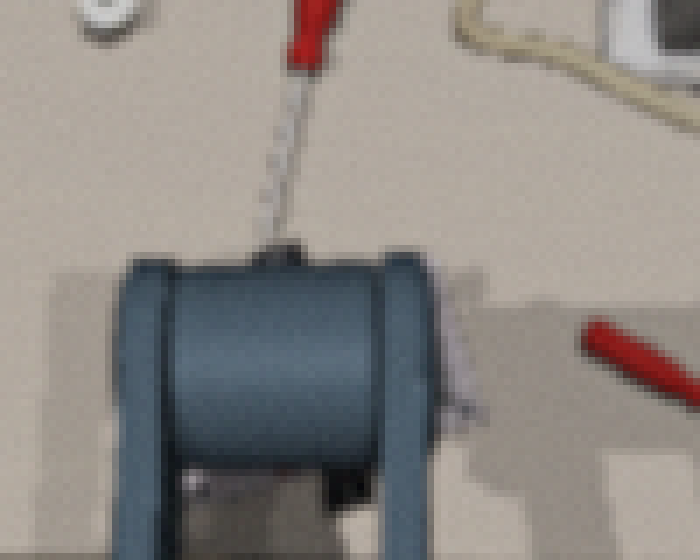

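```bash
python3 - <<'E'
from h import *
s=cam("scene"); cv2.imwrite("pics/raw_s9.png",s["bgr"]); cv2.imwrite("pics/s9.png",cv2.resize(s["bgr"][178:210,232:278],None,fx=17,fy=17,interpolation=cv2.INTER_CUBIC))
from go import go; go(.4562,.1507,.15,107.5)
o=ctrl.get_obs(); x,y,z=o["eef_pos"]; z=z-.0239
a=np.radians(107.3-90)
for n,zz in(("flangetop",.02),("flangebot",.016),("lip",0)):
  hx,hy=(.032,.059) if n!="lip" else (.025,.052)
  P=[[x+i*hx*np.cos(a)-j*hy*np.sin(a),y+i*hx*np.sin(a)+j*hy*np.cos(a),z+zz] for i,j in((1,1),(-1,1),(-1,-1))]
  print(n,((proj(s,P)-[232,178]+.5)*17-.5).round(0).tolist())
E
```

```text
t 17.18 pos [0.4557 0.1347 0.1483] F [-0.2 -0.2 -2.5] M [ 0.06  0.   -0.06] open 44.9
tool shift mm [15.2  5.2 -1.7] rot mrad [-0.2 -0.  -3.8] q6 -0.26
flangetop [[70.0, 312.0], [369.0, 416.0], [691.0, 134.0]]
flangebot [[70.0, 331.0], [368.0, 435.0], [690.0, 152.0]]
lip [[123.0, 398.0], [354.0, 480.0], [637.0, 229.0]]
```

View pics/s9.png

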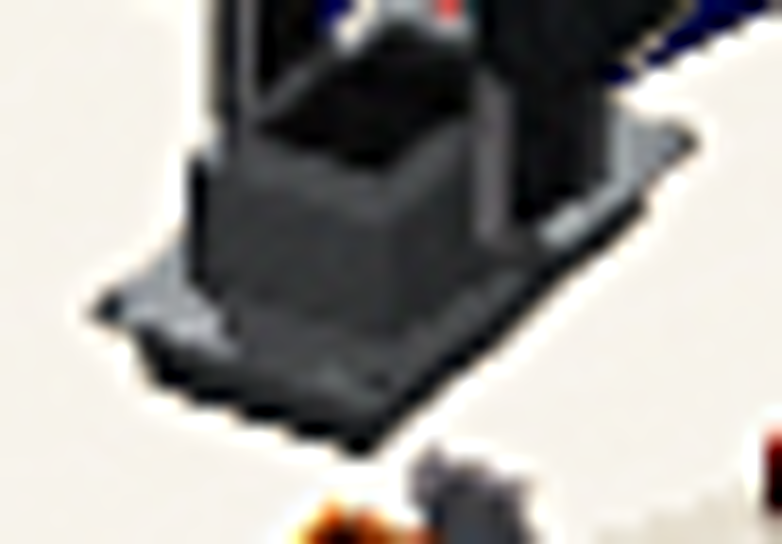

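```bash
python3 - <<'E'
from h import *
im=cv2.imread("pics/raw_s9.png"); x0,y0,k=225,203,14
s=cam("scene")
x,y,a=.4562,.1507,np.radians(17.5)
v=cv2.resize(im[y0:y0+42,x0:x0+57],None,fx=k,fy=k,interpolation=cv2.INTER_CUBIC)
for n,zz,hx,hy in(("seal",.045,.031,.058),("plate",.005,.05,.088)):
  P=[[x+i*hx*np.cos(a)-j*hy*np.sin(a),y+i*hx*np.sin(a)+j*hy*np.cos(a),zz] for i,j in((1,1),(-1,1),(-1,-1),(1,-1))]
  p=((proj(s,P)-[x0,y0]+.5)*k-.5)
  print(n,p.round(0).tolist())
  for q in p: cv2.drawMarker(v,tuple(int(z) for z in q.round()),(255,0,255),cv2.MARKER_CROSS,12,1)
cv2.imwrite("pics/s10.png",v)
E
```

```text
seal [[108.0, 297.0], [338.0, 385.0], [593.0, 140.0], [372.0, 62.0]]
plate [[-32.0, 477.0], [337.0, 624.0], [716.0, 241.0], [367.0, 116.0]]
```

View pics/s10.png

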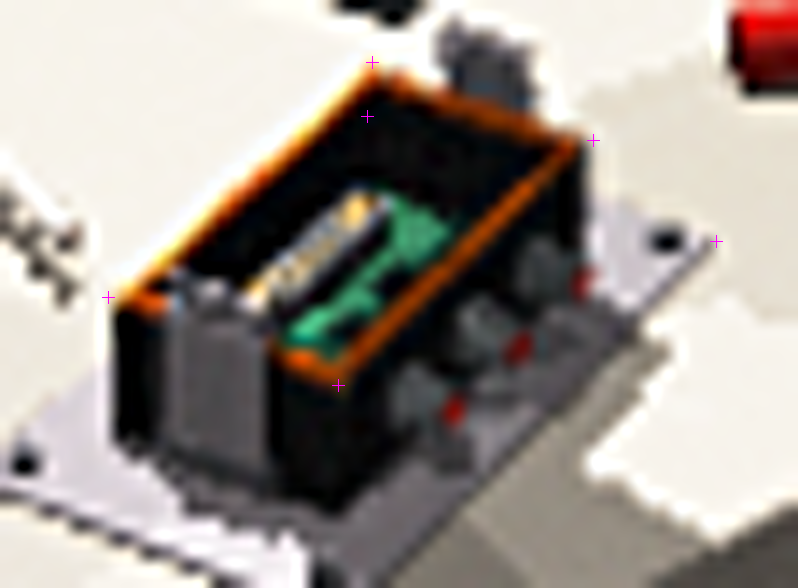

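```bash
python3 go.py .4552 .1539 .08 107.5
```

```text
t 17.23 pos [0.4558 0.1347 0.1483] F [ 0.8 -1.  -1.6] M [ 0.06 -0.01  0.03] open 44.9
tool shift mm [18.5  5.2 68.3] rot mrad [-0.1 -0.  -3.5] q6 -0.27
```

>>> {"name": "apply_moves", "arguments": {"plan": [{"translation": [0.009,0.003,0],"angular": [0,0,-0.004],"hand": 0.035},{"translation": [0.0095,0.003,0.01],"angular": [0,0,0],"hand": 0.035},{"translation": [0,0,0.02],"angular": [0,0,0],"hand": 0.035},{"translation": [0,0,0.02],"angular": [0,0,0],"hand": 0.035},{"translation": [0,0,0.012],"angular": [0,0,0],"hand": 0.035},{"translation": [0,0,0.006],"angular": [0,0,0],"hand": 0.035},{"translation": [0,0,0],"angular": [0,0,0],"hand": 0.035}]}}

```text
time_s: 18.1
eef_pos: [0.4559, 0.1543, 0.0801]
eef_rot: [-0.0, 0.59, 0.807, -0.0]
wrist_force: [0.1, -0.9, -0.4]
opening: 0.526
```

```bash
python3 - <<'E'
from h import *
from go import go
go(.4552,.1539,.08,107.5)
s=cam("scene"); x0,y0,k=220,183,12
v=cv2.resize(s["bgr"][y0:y0+48,x0:x0+66],None,fx=k,fy=k,interpolation=cv2.INTER_CUBIC)
cv2.imwrite("pics/s11.png",v)
x,y,a=.4562,.1507,np.radians(17.5); z=ctrl.get_obs()["eef_pos"][2]-.0239
P=[[x+i*.032*np.cos(a)-j*.059*np.sin(a),y+i*.032*np.sin(a)+j*.059*np.cos(a),z+.018] for i,j in((1,1),(-1,1),(-1,-1))]
print(((proj(s,P)-[x0,y0]+.5)*k-.5).round())
E
```

```text
t 18.1 pos [0.4559 0.1543 0.0801] F [ 0.1 -0.9 -0.4] M [ 0.02 -0.    0.01] open 44.9
tool shift mm [-0.1 -0.8  0.1] rot mrad [-0.5 -0.2  2.6] q6 -0.23
[[146. 404.]
 [352. 481.]
 [577. 270.]]
```

View pics/s11.png

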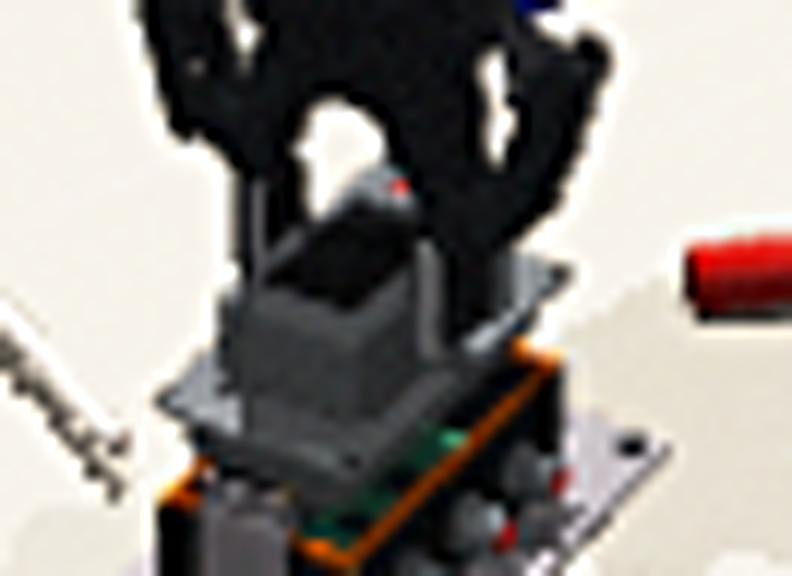

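>>> {"name": "apply_moves", "arguments": {"plan": [{"translation": [0,-0.0007,0.003],"angular": [0,0,0.002],"hand": 0.035},{"translation": [0,0,0.003],"angular": [0,0,0],"hand": 0.035},{"translation": [0,0,0.003],"angular": [0,0,0],"hand": 0.035},{"translation": [0,0,0.003],"angular": [0,0,0],"hand": 0.035},{"translation": [0,0,0.002],"angular": [0,0,0],"hand": 0.035},{"translation": [0,0,0],"angular": [0,0,0],"hand": 0.035}]}}

```text
time_s: 18.9
eef_pos: [0.4556, 0.1537, 0.0663]
eef_rot: [0.0, 0.591, 0.807, -0.0]
wrist_force: [0.8, -1.8, -1.3]
opening: 0.526
```

```bash
python3 go.py .4552 .1539 .065 107.5
```

```text
t 18.9 pos [0.4556 0.1537 0.0663] F [ 0.8 -1.8 -1.3] M [-0.23 -0.07  0.  ] open 45.0
tool shift mm [ 0.3 -0.3  1.3] rot mrad [0.2 0.5 0.6] q6 -0.23
```

>>> {"name": "apply_moves", "arguments": {"plan": [{"translation": [0,0,0.0015],"angular": [0,0,0],"hand": 0.035},{"translation": [0,0,0.0015],"angular": [0,0,0],"hand": 0.035},{"translation": [0,0,0],"angular": [0,0,0],"hand": 0.035}]}}

```text
time_s: 19.27
eef_pos: [0.456, 0.1538, 0.0635]
eef_rot: [0.0, 0.591, 0.807, 0.0]
wrist_force: [0.6, -3.1, 2.4]
opening: 0.526
```

```bash
python3 go.py .4552 .1539 .065 107.5
```

```text
t 19.27 pos [0.456  0.1538 0.0635] F [ 0.6 -3.1  2.4] M [-0.37 -0.24 -0.03] open 45.0
tool shift mm [ 0.4 -0.7 -1.5] rot mrad [1.  0.5 0.4] q6 -0.23
```

>>> {"name": "apply_moves", "arguments": {"plan": [{"translation": [-0.0012,0,0],"angular": [0,0,0],"hand": 0.035},{"translation": [0,0,0],"angular": [0,0,0],"hand": 0.035}]}}

```text
time_s: 19.52
eef_pos: [0.4561, 0.1529, 0.0635]
eef_rot: [0.0, 0.591, 0.807, 0.0]
wrist_force: [2.0, -0.6, 2.0]
opening: 0.526
```

```bash
python3 go.py .4552 .1539 .065 107.5
```

```text
t 19.52 pos [0.4561 0.1529 0.0635] F [ 2.  -0.6  2. ] M [-0.16 -0.33 -0.07] open 45.0
tool shift mm [ 1.2 -0.6 -1.5] rot mrad [ 0.8 -0.1  0.5] q6 -0.23
```

>>> {"name": "apply_moves", "arguments": {"plan": [{"translation": [-0.0003,0,0.001],"angular": [0,0,0],"hand": 0.035},{"translation": [0,0,0.001],"angular": [0,0,0],"hand": 0.035},{"translation": [0,0,0.001],"angular": [0,0,0],"hand": 0.035},{"translation": [0,0,0],"angular": [0,0,0],"hand": 0.035}]}}

```text
time_s: 20.02
eef_pos: [0.4563, 0.1528, 0.0609]
eef_rot: [0.0, 0.591, 0.807, 0.0]
wrist_force: [-0.0, 0.2, 7.6]
opening: 0.528
```

```bash
python3 go.py .4552 .1539 .065 107.5
```

```text
t 20.02 pos [0.4563 0.1528 0.0609] F [-0.   0.2  7.6] M [-0.06 -0.08 -0.01] open 45.1
tool shift mm [ 1.4 -0.7 -4.1] rot mrad [ 1.1 -0.1  0.7] q6 -0.23
```

>>> {"name": "apply_moves", "arguments": {"plan": [{"translation": [0,0,0.001],"angular": [0,0,0],"hand": 0.035},{"translation": [0,0,0.001],"angular": [0,0,0],"hand": 0.035},{"translation": [0,0,0.001],"angular": [0,0,0],"hand": 0.035},{"translation": [0,0,0],"angular": [0,0,0],"hand": 0.035}]}}

```text
time_s: 20.52
eef_pos: [0.4558, 0.1527, 0.0572]
eef_rot: [0.0, 0.591, 0.807, 0.0]
wrist_force: [1.7, 0.3, -0.1]
opening: 0.527
```

```bash
python3 go.py .4552 .1539 .05 107.5
```

```text
t 20.52 pos [0.4558 0.1527 0.0572] F [ 1.7  0.3 -0.1] M [-0.02 -0.43  0.06] open 45.0
tool shift mm [ 1.3 -0.3  7.2] rot mrad [ 0.3 -0.2  0.7] q6 -0.23
```

>>> {"name": "apply_moves", "arguments": {"plan": [{"translation": [0,0,0.0015],"angular": [0,0,0],"hand": 0.035},{"translation": [0,0,0.0015],"angular": [0,0,0],"hand": 0.035},{"translation": [0,0,0.0015],"angular": [0,0,0],"hand": 0.035},{"translation": [0,0,0],"angular": [0,0,0],"hand": 0.035}]}}

```text
time_s: 21.02
eef_pos: [0.4555, 0.1525, 0.0526]
eef_rot: [-0.0, 0.591, 0.807, -0.0]
wrist_force: [-0.1, -0.0, -0.9]
opening: 0.526
```

```bash
python3 go.py .4552 .1539 .05 107.5
```

```text
t 21.02 pos [0.4555 0.1525 0.0526] F [-0.1 -0.  -0.9] M [ 0.07 -0.16  0.11] open 44.9
tool shift mm [1.4 0.2 2.6] rot mrad [-0.9 -0.3  0.5] q6 -0.23
```

>>> {"name": "apply_moves", "arguments": {"plan": [{"translation": [0,0,0.001],"angular": [0,0,0],"hand": 0.035},{"translation": [0,0,0.001],"angular": [0,0,0],"hand": 0.035},{"translation": [0,0,0.001],"angular": [0,0,0],"hand": 0.035},{"translation": [0,0,0],"angular": [0,0,0],"hand": 0.035}]}}

```text
time_s: 21.52
eef_pos: [0.4555, 0.1525, 0.0501]
eef_rot: [-0.0, 0.591, 0.807, -0.0]
wrist_force: [-2.5, -0.3, 7.3]
opening: 0.527
```

```bash
python3 - <<'E'
from h import *
from go import go
go(.4552,.1539,.05,107.5)
s=cam("scene"); x0,y0,k=220,183,12
v=cv2.resize(s["bgr"][y0:y0+48,x0:x0+66],None,fx=k,fy=k,interpolation=cv2.INTER_CUBIC)
cv2.imwrite("pics/s12.png",v)
E
```

```text
t 21.52 pos [0.4555 0.1525 0.0501] F [-2.5 -0.3  7.3] M [-0.01  0.51 -0.03] open 45.0
tool shift mm [1.4 0.1 0.1] rot mrad [-0.8 -0.2  0.6] q6 -0.23
```

View pics/s12.png

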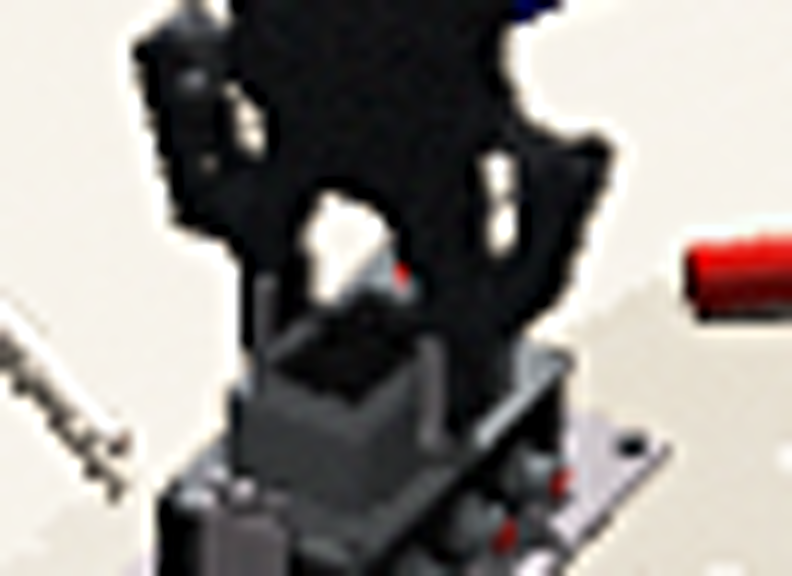

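>>> {"name": "apply_moves", "arguments": {"plan": [{"translation": [0,0,0.0005],"angular": [0,0,0],"hand": 0.035},{"translation": [0,0,0.0005],"angular": [0,0,0],"hand": 0.035},{"translation": [0,0,0],"angular": [0,0,0],"hand": 0.035}]}}

```text
time_s: 21.95
eef_pos: [0.4555, 0.1525, 0.0499]
eef_rot: [-0.0, 0.591, 0.807, -0.0]
wrist_force: [-7.0, -0.4, 16.5]
opening: 0.523
```

```bash
python3 go.py .4552 .1539 .05 107.5
```

```text
t 21.95 pos [0.4555 0.1525 0.0499] F [-7.  -0.4 16.5] M [-0.15  1.04 -0.06] open 44.7
tool shift mm [ 1.4  0.1 -0.1] rot mrad [-1.  -0.1  0.8] q6 -0.23
```

>>> {"name": "apply_moves", "arguments": {"plan": [{"translation": [0,-0.0005,0.0002],"angular": [0,0,0],"hand": 0.035},{"translation": [0,0,0],"angular": [0,0,0],"hand": 0.035},{"translation": [0,0,0],"angular": [0,0,0],"hand": 0.035}]}}

```text
time_s: 22.32
eef_pos: [0.4556, 0.1525, 0.0499]
eef_rot: [0.0, 0.591, 0.807, 0.0]
wrist_force: [-5.9, 0.0, 14.7]
opening: 0.525
```

```bash
python3 go.py .4552 .1539 .05 107.5
```

```text
t 22.32 pos [0.4556 0.1525 0.0499] F [-5.9  0.  14.7] M [-0.03  0.9  -0.02] open 44.8
tool shift mm [ 1.4  0.1 -0.1] rot mrad [ 0.2 -0.1  0.7] q6 -0.23
```

>>> {"name": "apply_moves", "arguments": {"plan": [{"translation": [0,-0.0005,0.0004],"angular": [0,0,0],"hand": 0.035},{"translation": [0,-0.0005,0.0002],"angular": [0,0,0],"hand": 0.035},{"translation": [0,0,0],"angular": [0,0,0],"hand": 0.035},{"translation": [0,0,0],"angular": [0,0,0],"hand": 0.035}]}}

```text
time_s: 22.82
eef_pos: [0.4555, 0.1525, 0.0499]
eef_rot: [0.001, 0.591, 0.807, 0.001]
wrist_force: [-4.0, 1.3, 18.4]
opening: 0.526
```

```bash
python3 - <<'E'
from h import *
from go import go
go(.4552,.1539,.05,107.5)
s=cam("scene"); t=cam("top"); go(.4552,.1539,.05,107.5)
crop(t,195,150,160,90,5,"pics/t13.png"); crop(s,200,165,100,85,8,"pics/s13.png")
cv2.imwrite("pics/s13f.png",cv2.resize(s["bgr"],(800,600)))
E
```

```text
t 22.82 pos [0.4555 0.1525 0.0499] F [-4.   1.3 18.4] M [0.14 1.01 0.02] open 44.9
tool shift mm [ 1.4  0.2 -0.1] rot mrad [ 1.9 -0.1  0.6] q6 -0.23
t 22.93 pos [0.4555 0.1525 0.0499] F [-3.7  0.5 18.1] M [ 0.08  1.02 -0.03] open 44.9
tool shift mm [ 1.4  0.1 -0.1] rot mrad [ 2.  -0.   0.7] q6 -0.23
```

View pics/s13.png

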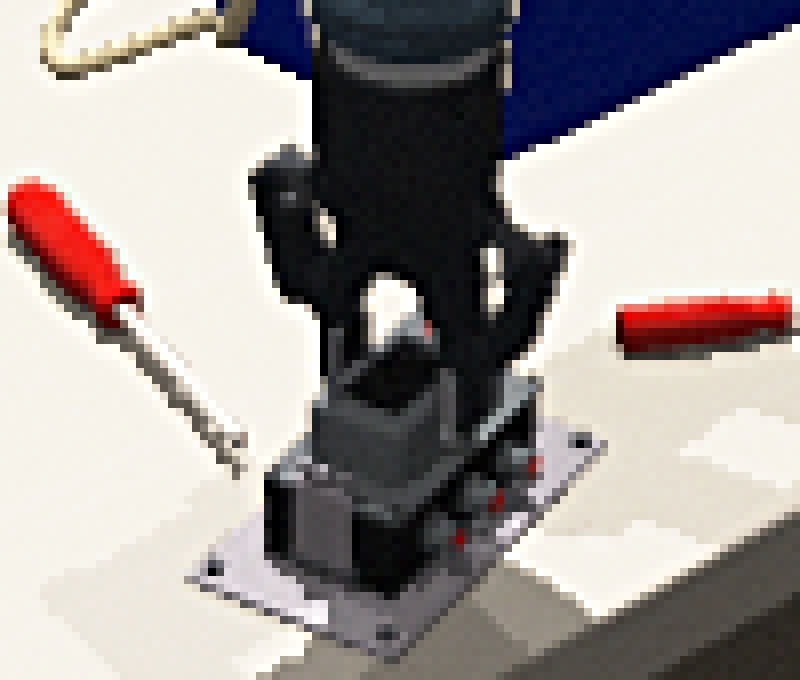

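View pics/t13.png

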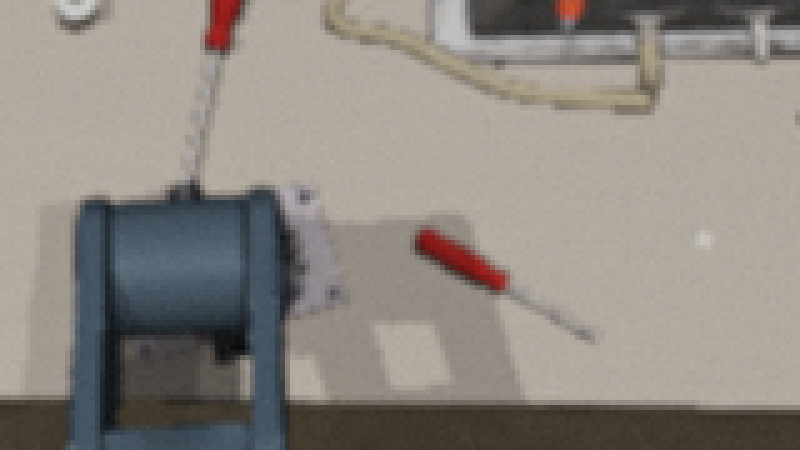

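View pics/s13f.png

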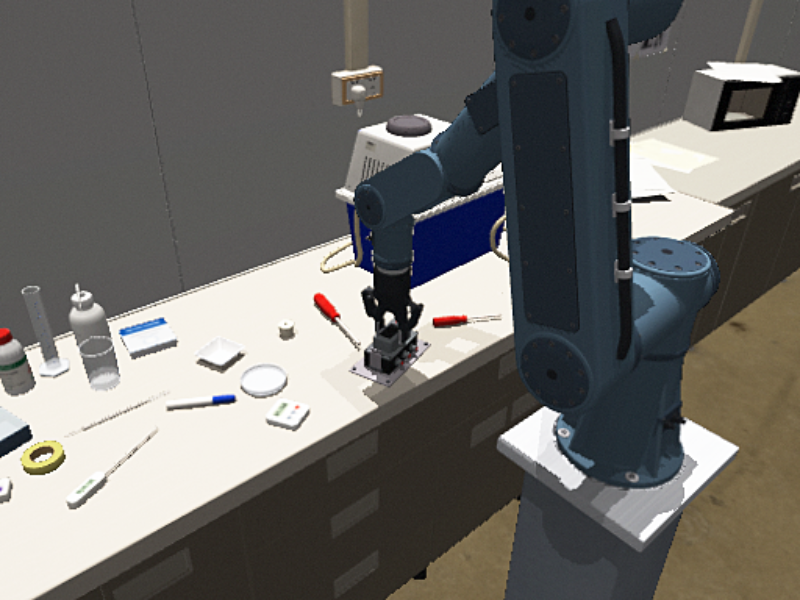

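```bash
python3 -c "
from bench import ctrl
print(ctrl.hand_in()); o=ctrl.get_obs(); print(o['time_s'],o['eef_pos'],o['wrist_force'])"
```

```text
the job is handed in; nothing more can be done
None
the job is handed in; nothing more can be done
```

I laid the screwdriver on the bench, clipped the cover onto the box, and handed the job in at about 23 s while still pressing.

**Screwdriver:** I took the smaller one, the one across the box. My first grip was too low to lay it flat, so I set it back and gripped it higher. It now lies on the bench to the right of the box, handle middle near (0.47, -0.04). The last top picture shows it clear of the box.

**Cover:** I gripped it by the hood. The scene camera showed it sitting about 3.6 mm off-centre along its length in the grip, so I corrected for that. On first contact with the clips a 3 N side push showed it slightly too far left, so I moved it 1.5 mm. The push rose to at least 7.6 N, the highest reading I took, and then dropped to about 0 N, as expected when the clips snap.

**Last checks:**
- The push was steady at about 18 N, against the 10 N needed.
- The gripper height puts the cover's origin about 26 mm above the bench. The last 10 N or so lowered it by only 0.2 mm, so it is on the rim.
- No orange seal shows in the last scene picture, the left clip stands upright at the cover's end, and the things visible there look unmoved.

**Not fully confirmed:**
- The right clip was hidden from both cameras. I take it as snapped from the force drop and the cover sitting level.
- The arm also hid the beaker in the last pictures, so I did not check it directly. I planned the path to stay clear of it.
- About 4 N of sideways force remained at hand-in, down from 7 N.

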